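# Hang the lipped bin on the bench rail

## Robot

A 6-joint arm with a two-finger parallel gripper is mounted at the origin on a cart in front of the work surface, level with it; the furniture and walls round the work are solid. World frame = base frame: x ahead of the robot, y to its left, z up, the work surface at z = 0. Lengths are in m, angles in degrees, forces in N, time in s.
With the tool pointing down it reaches from about 0.4 to 0.825 m from the base axis. Payload 7 kg.
Tool frame: the origin (TCP) lies at the very end of the fingers, on their centre line; the grasp point (between the pads) lies 19 mm behind it; z points along the fingers, y is the line along which they close (so a half turn about z gives the same grasp; the last joint's range is limited). The gripper opens to 88 mm and grips with 3 to 60 N. Pads are 19 mm wide; open, the fingers measure 130 mm over their backs; the gripper's body (78 mm by 193 mm) begins 47 mm behind the grasp point.
Start: joints at [-55.399, 20.546, 0.682, 0, -70.136, -16.507], TCP at [0.21, -0.642, 0.227] pointing down, gripper open.
Joint ranges: [-176.03, 176.03], [-82.01, 121.73], [-58.28, 71.71], [-173.87, 95.51], [-174.79, -0.11], [-173.66, 173.66]. Speed limits (degrees/s): [136.94, 136.94, 172.46, 180, 180, 180].

## Interface

Orientations are given as [roll, pitch, yaw] about the fixed x, y, z axes, in that order (R = Rz(yaw) Ry(pitch) Rx(roll)).
In Python, from plant import get_state, imaging, r, finder gives the robot as it stands.
- The arm moves only by the shell command python3 -m handwheel 'ROWS' [FORCE]. ROWS is JSON, a list of rows, each a list of 5 numbers: the closure, from 0 (fully open) to 1 (shut), then the shift along the world's x, y, z in cm, then the turn about the world's z in degrees. A call has 1 to 8 rows; each row is the pose to reach, as a shift and turn from the pose commanded when the call began; what a row does not reach only later rows make up. A row lasts 1/8 s, in which the tool goes at most 62.5 mm and 10.7 degrees, less where a joint would pass 70% of its speed; a pose out of reach is approached as far as the arm can. A call with a gripper value outside its range is refused whole. The fingers move at their own pace and stop on an object; FORCE is the grip in N (left out, the last holds). Time passes only in rows, so rows that repeat a pose let the fingers close. It gives the time, the measured TCP pose, the force, the opening and the grip force at its end, in the units of the state.
- get_state(): the state, without advancing time (a new reading comes with each control period).
- imaging.capture(name): name is "side" or "top"; returns (picture, depth): 384x512x3 uint8, red, green, blue; 384x512 float32, m along the optical axis (not along the pixel's ray), 0 where there is no reading.
- imaging.get_calibration(name): a dict with "fx", "fy", "cx", "cy" (pixels), "dist" ([k1, k2, p1, p2, k3] as OpenCV has them; the pictures are not rectified), "rvec" (rotation vector, rad) and "tvec" (3), from world to camera coordinates, as OpenCV has them. Camera axes: x right, y down, z forward; pixel columns grow to the right and rows downward; lengths in m; the calibration is good to about 2 mm. A picture is of the moment at which its call begins. get_calibration takes no time and is no camera call.
- r.close_job(): hands the job in; it is judged then, once.
Trained networks look in the newest picture that a camera, given by its name, has taken for a name from the list of things; names that differ only in an ending like _2 or _b are one class to them, and where a whole thing is asked for, a point or a joint stands for the part that bears it (a point fixed in the world has none). Each returns a list of dicts, best first, with "p" (0 to 1); they miss things now and then, are a little off and sometimes report something else, mostly with a low value. They report only what shows in the picture. A call takes as long as a camera call.
- finder.cut_out(camera, query): "region" (384x512 bool, what is visible of it) and "pixel" ([column, row] in pixels, amid what is visible of it).
The state is a dict: "time_s": time; "joints": joint angles; "qd": joint speeds; "joint_torque": joint torques, N m; "tcp_pos": TCP position; "eef_rot": TCP orientation; "contact_force": force on the tool from outside, world axes, zero at the start; "moment": the same for the moment, N m; "gripper_width": finger opening in m; "gripper_force": force on a finger pad.
Only numpy, scipy, OpenCV 4.12 (cv2) and the standard library are available. Lean on these libraries where they do the work, as an engineer would, in place of code of your own. Each camera call takes 0.05 s, during which the arm holds its last target. There are 200 camera calls.

## Task

Hang the small grey bin that has a hook lip along its back on the round upper bar of the bench rail, its front towards you: with the bin's front tipped up by about 20 degrees hook the lip over the bar, pause there briefly, then swing the front down until the bin hangs level with its back flat against the strip below, and only then let go. Keep it well between the two posts, and leave the other bin, which has no lip, where it stands.

Things in the scene. Friction and masses are not known exactly. Their poses are not given: they have to be found in the camera images.
- bin_center (a point): Centre, half-way up, of the grey plastic bin to hang: open-topped box 84 mm deep (x), 54 wide (y), 64 high, 3 mm walls, 0.08 to 0.17 kg, standing upright on the worktop. Grip it from above across its 54 mm width, in its upper half. x points from its front (pale label card) to its back, z up. Its hook lip runs along the top of the back wall.
- bin_seat (a point): Point in this bin's lip where the bar's centre lies when hung: 52 mm behind and 25 mm above bin_center (7 mm below the rim), same axes. The lip goes 17 mm out from the back wall at rim height, turns down 11 mm, then flares 11 mm more down and out. The channel between wall and lip opens downward: 14 mm wide at the top, 25 mm at the mouth.
- rail_mid (a point): Middle of the steel bar, 8 mm thick, 140 mm above the worktop, along y of this point, between two posts 120 mm to either side and 144 mm high; fixed. z is up. The bin hangs on the -x side, its x along this x. A flat strip 89 to 111 mm above the worktop, its front face 10 mm on the -x side of the bar's centre, is what the hung bin's back rests on.
- plain_bin: The other grey bin: the same 84 x 54 x 64 mm box without a lip; origin at the centre of its underside, z up. To be left alone.

How it is judged (in metres and radians):
On the way, in this order (a step that is already met when the one before it is completed fails the run):
1. the lip is over the bar with the bin's front tipped up (11 degrees or more) (x of bin_seat in the frame of rail_mid between -0.014 and 0.014 m and z of bin_seat in the frame of rail_mid between -0.012 and 0.01 m and y of bin_seat in the frame of rail_mid between -0.085 and 0.085 m and x of bin_center in the frame of rail_mid below -0.03 m and z of bin_center in the frame of rail_mid above -0.019 m and angle between bin_center's own z axis and vertical between 0.2 and 0.9 rad), for 0.1 s.
2. still held, the bin is swung down to hang level (within 10 degrees) on the bar (x of bin_seat in the frame of rail_mid between -0.01 and 0.01 m and z of bin_seat in the frame of rail_mid between -0.01 and 0.01 m and angle between bin_center's own z axis and vertical below 0.17 rad and contact force between the fingers and lip_bin above 0.5 N), for 0.1 s.
At the end, for the whole second after the job is handed in: The lipped bin hangs at rest by its lip on the upper bar, on the front side of the rail: bin_seat within 10 mm of the bar's centre line across it and 7 mm in height, within 85 mm of the bar's middle along it, the bin upright within 10 degrees and square to the rail within 11 degrees (x of bin_seat in the frame of rail_mid between -0.01 and 0.01 m and z of bin_seat in the frame of rail_mid between -0.007 and 0.007 m and y of bin_seat in the frame of rail_mid between -0.085 and 0.085 m and angle between bin_center's own z axis and vertical below 0.17 rad and angle between the x axis of bin_center and the x axis of rail_mid, either way round below 0.2 rad and x of bin_center in the frame of rail_mid below -0.03 m and linear speed of lip_bin below 0.03 m/s); the robot touches nothing.
It fails at once if the bin without a lip is moved by more than 30 mm (distance of plain_bin from where it was at the start of the episode above 0.03 m).
It also fails if it takes over 42 s, if anything falls off the work surface, if the arm or the gripper's body presses on something with over 40 N, if the wrist force passes 120 N, or if a joint passes its speed limit or range.

## Working session

There is one attempt and no reset: what is moved stays moved. The work goes in short steps, Python scripts to look and compute and a shell command to move; the robot and the scene stay as the last step left them, time stands still between calls to the robot, and variables do not carry over. Pictures are saved under pics/ and viewed, at most 11 in all, crops included, and the job is handed in when it is done.

```bash
mkdir -p pics; cat > h.py <<'E'
import numpy as np, cv2
from plant import get_state, imaging, r, finder
def world(cam, depth, mask=None):
    c=imaging.get_calibration(cam); K=np.array([[c['fx'],0,c['cx']],[0,c['fy'],c['cy']],[0,0,1.]])
    h,w=depth.shape; u,v=np.meshgrid(np.arange(w),np.arange(h))
    n=cv2.undistortPoints(np.stack([u,v],-1).reshape(-1,1,2).astype(float),K,np.array(c['dist'],float)).reshape(h,w,2)
    P=np.dstack([n*depth[...,None],depth]); R=cv2.Rodrigues(np.array(c['rvec'],float))[0]
    W=(P-np.array(c['tvec']).ravel())@R
    W[depth<=0]=np.nan
    return W
E
python3 - <<'E'
from h import *
ims=[]
for n in("side","top"):
    im,d=imaging.capture(n); np.savez(n,im=im,d=d); W=world(n,d); ims.append(im)
    for q in("bin_center","rail_mid","plain_bin"):
        for o in finder.cut_out(n,q)[:2]:
            m=o["region"]; P=W[m]; P=P[~np.isnan(P).any(1)]
            print(n,q,round(o["p"],2),np.round(o["pixel"]),m.sum(), np.round(np.percentile(P,[2,50,98],axis=0),3).tolist() if len(P) else 0)
    cv2.imwrite(f"pics/{n}.png",im[...,::-1])
print(get_state())
E
```

```text
side bin_center 0.94 [255. 275.] 1819 [[0.435, 0.199, 0.005], [0.482, 0.248, 0.044], [0.535, 0.258, 0.066]]
side rail_mid 0.76 [248. 174.] 1159 [[0.558, -0.321, 0.002], [0.605, -0.063, 0.054], [0.686, -0.041, 0.146]]
side plain_bin 0.72 [279. 234.] 1187 [[0.426, 0.019, 0.003], [0.468, 0.071, 0.041], [0.511, 0.084, 0.065]]
side plain_bin 0.24 [257. 276.] 1840 [[0.435, 0.199, 0.003], [0.481, 0.248, 0.043], [0.537, 0.257, 0.066]]
top bin_center 0.7 [161. 227.] 1222 [[0.437, 0.197, -0.001], [0.493, 0.229, 0.022], [0.545, 0.254, 0.066]]
top rail_mid 0.94 [343. 175.] 1692 [[0.558, -0.311, 0.001], [0.618, -0.192, 0.012], [0.693, -0.043, 0.146]]
top plain_bin 0.76 [234. 240.] 908 [[0.428, 0.019, -0.002], [0.473, 0.05, 0.004], [0.514, 0.08, 0.066]]
{'time_s': 0.4, 'joints': array([-5.53979835e+01,  2.05540855e+01,  6.75977581e-01, -1.91059734e-03,
       -7.01378497e+01, -1.65074439e+01]), 'qd': array([ 0.04340715, -0.14220178,  0.09379175, -0.01954018, -0.0372981 ,
       -0.05997638]), 'joint_torque': array([ 3.40809738e-04, -5.81675076e+01,  2.92919308e+01,  6.99348763e+00,
        1.08164313e-02, -5.62781020e-05]), 'tcp_pos': array([ 0.20959907, -0.64153914,  0.22642247]), 'eef_rot': array([ 1.79984189e+02, -2.81151865e-03, -1.61906076e+02]), 'contact_force': array([ 0.4896943 ,  0.2270673 , -0.22398681]), 'moment': array([ 0.04186186,  0.01478637, -0.01221137]), 'gripper_force': 0.0, 'gripper_width': 0.08773454410899621}
```

View pics/side.png

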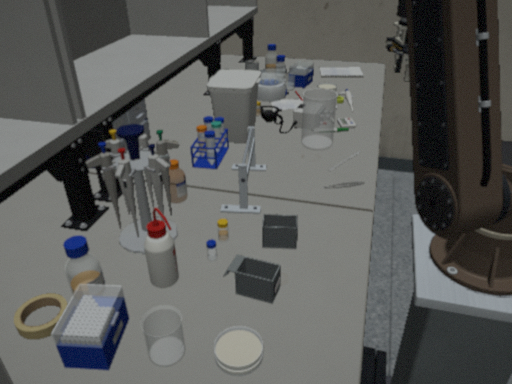

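View pics/top.png

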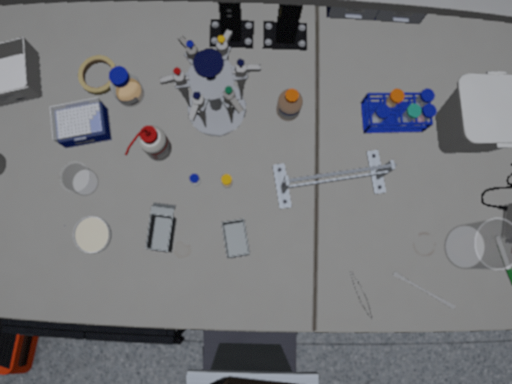

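The side view shows the lipped bin at (258,277), the plain bin at (279,231) and the rail at about (245,185). In the top view the lipped bin is at (161,228) with its lip at row 210, the plain bin is at (235,239), and the bar runs from (283,184) to (393,165).

```bash
cat > fit.py <<'E'
from h import *
t=np.load("top.npz"); W=world("top",t["d"]); s=np.load("side.npz"); S=world("side",s["d"])
def box(W,x0,x1,y0,y1,z0,z1):
    P=W.reshape(-1,3); P=P[~np.isnan(P).any(1)]
    return P[(P>[x0,y0,z0]).all(1)&(P<[x1,y1,z1]).all(1)]
def rect(P):
    (c,sz,a)=cv2.minAreaRect((P[:,:2]*1000).astype(np.float32)); return np.round(c,1),np.round(sz,1),round(a,2)
for nm,V in(("top",W),("side",S)):
    P=box(V,.40,.58,.17,.29,.055,.075); print(nm,"lip rim",len(P),rect(P),np.median(P[:,2]))
    P=box(V,.40,.55,-.01,.12,.055,.075); print(nm,"plain rim",len(P),rect(P))
    P=box(V,.5,.75,-.34,-.02,.130,.155); print(nm,"bar",len(P),rect(P),np.median(P[:,2]))
    f=cv2.fitLine((P[:,:2]).astype(np.float32),cv2.DIST_HUBER,0,.01,.01).ravel(); print("line",f, "deg",np.degrees(np.arctan2(f[1],f[0])), "ends y",P[:,1].min(),P[:,1].max())
    P=box(V,.5,.75,-.34,-.02,-.1,.012); 
im=t["im"]
cv2.imwrite("pics/crop.png",np.hstack([cv2.resize(im[190:270,130:210],(400,400),interpolation=2)[...,::-1],cv2.resize(im[130:220,265:400],(400,400),interpolation=2)[...,::-1]]))
E
python3 fit.py
```

```text
top lip rim 369 (array([487. , 226.3]), array([ 55.7, 102.5]), 84.8) 0.06310568054218176
top plain rim 164 (array([471. ,  50.5]), array([84.3, 54.1]), 10.57)
top bar 463 (array([ 616.7, -177.8]), array([ 21.6, 255.1]), 10.0) 0.1428964964948644
line [ 0.16969568 -0.9854965   0.6121868  -0.1585221 ] deg -80.22987 ends y -0.30381269566853875 -0.0525600949666263
side lip rim 564 (array([486.7, 227. ]), array([ 55.6, 100.9]), 84.32) 0.0634096605149147
side plain rim 296 (array([471. ,  50.5]), array([83.6, 59.6]), 12.1)
side bar 193 (array([ 617.8, -177.7]), array([ 22.2, 254.4]), 10.62) 0.14363007173565084
line [ 0.17929442 -0.98379546  0.6133479  -0.15878272] deg -79.67133 ends y -0.3029482914070169 -0.05232103998218157
```

View pics/crop.png

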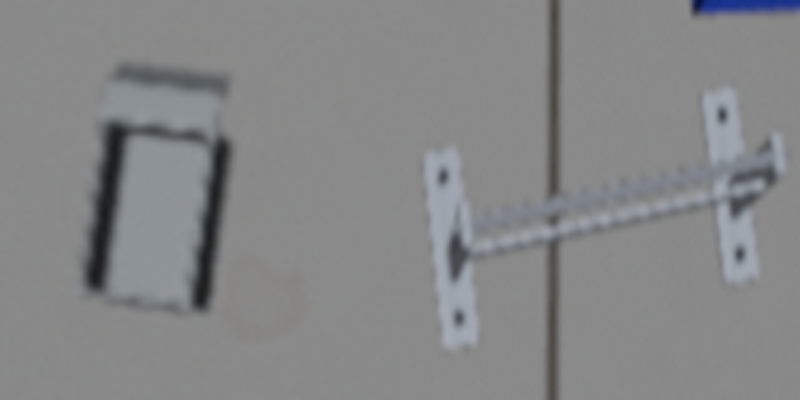

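```bash
cat >> fit.py <<'E'
print("----")
a=np.radians(10.1); ex=np.array([np.cos(a),np.sin(a)]); ey=np.array([-np.sin(a),np.cos(a)]); c=np.array([.617,-.1778])
for nm,V in(("top",W),("side",S)):
    P=box(V,.5,.75,-.34,-.02,.06,.155); q=P[:,:2]-c; X=q@ex*1e3; Y=q@ey*1e3; Z=P[:,2]*1e3
    for z0,z1 in((85,105),(105,116),(134,148)):
        for y0,y1 in((-100,-35),(-35,35),(35,100)):
            k=(Z>z0)&(Z<z1)&(Y>y0)&(Y<y1)&(abs(X)<25)
            if k.any(): print(nm,z0,y0,k.sum(),"x pct",np.round(np.percentile(X[k],[5,25,50,75,95]),1),"z",np.round(np.percentile(Z[k],[5,50,95]),1))
    k=(Z>60)&(Z<150)&(abs(Y)>105); print("posts x",np.round(np.percentile(X[k],[2,50,98]),1),"y",np.round(np.percentile(Y[k],[1,99]),1))
E
python3 fit.py | sed '1,/----/d'
```

```text
top 85 -100 24 x pct [-12.8 -12.  -11.7 -11.6 -11.4] z [ 90.4  96.7 104.5]
top 85 -35 25 x pct [-10.7 -10.4 -10.3 -10.2 -10. ] z [ 91.3  98.9 104.6]
top 85 35 23 x pct [-10.8 -10.7 -10.5 -10.3  -9.9] z [ 90.8  97.  104. ]
top 105 -100 57 x pct [-12.1 -11.5 -10.2  -9.3  -8.1] z [106.5 109.2 113.8]
top 105 -35 59 x pct [-11.9 -10.1  -8.9  -8.2  -6.6] z [106.  109.4 114. ]
top 105 35 59 x pct [-10.9 -10.2  -9.1  -8.   -6.7] z [105.3 110.2 113.6]
top 134 -100 102 x pct [-5.6 -4.1 -2.2 -0.1  1.6] z [138.8 142.4 145.6]
top 134 -35 105 x pct [-5.5 -3.8 -2.2 -0.2  2. ] z [138.6 142.9 146.2]
top 134 35 105 x pct [-4.4 -3.1 -1.1  1.1  2.9] z [139.5 143.  146.2]
posts x [-11.7  -2.5 113. ] y [-158.2  126.3]
side 85 -100 8 x pct [-10.1 -10.1  -9.9  -9.8  -9.5] z [ 93.9  98.4 103.8]
side 85 -35 10 x pct [-10.2 -10.1 -10.  -10.   -9.9] z [ 92.   97.9 104. ]
side 85 35 10 x pct [-10.9 -10.7 -10.5 -10.4 -10.3] z [ 92.   99.7 104.7]
side 105 -100 16 x pct [-10.1  -9.7  -8.8  -7.8  -6.7] z [107.9 111.8 113.6]
side 105 -35 19 x pct [-10.3  -9.9  -8.8  -7.6  -6.5] z [106.9 111.7 113.4]
side 105 35 19 x pct [-10.7 -10.1  -9.3  -8.6  -6.6] z [107.4 111.2 113.4]
side 134 -100 25 x pct [-3.5 -2.  -0.6  1.3  3.8] z [141.3 144.2 147. ]
side 134 -35 35 x pct [-4.  -3.  -0.9  0.9  3.1] z [141.8 144.5 146.2]
side 134 35 32 x pct [-4.5 -3.2 -1.7  0.4  2.2] z [141.9 144.5 147. ]
posts x [-10.3   0.   44.3] y [-124.1  127.4]
```

```bash
python3 -m handwheel '[[0,3,5.2,0,-3],[0,6,10.4,0,-6],[0,9,15.6,0,-9],[0,12,20.8,0,-12],[0,15,26,0,-15],[0,18,31.2,0,-18],[0,21,36.4,0,-21],[0,24,41.6,0,-23.5]]' 15; python3 -m handwheel '[[0,0,5.5,0,0],[0,0.5,11,0,0],[0,1,17,0,0],[0,1.5,23,-1,0],[0,2,29,-3,0],[0,2.5,35,-6,0],[0,2.8,41,-8,0],[0,2.8,45.3,-10,0]]'; python3 -m handwheel '[[0,0,0,0,0],[0,0,0,0,0]]'
```

```text
time_s: 1.4
tcp_pos: [0.4504, -0.2238, 0.227]
eef_rot: [-180.0, 0.1, 174.5]
contact_force: [2.3, -0.7, 1.2]
gripper_width: 0.0877
gripper_force: 0.0
time_s: 2.4
tcp_pos: [0.4777, 0.2298, 0.1262]
eef_rot: [180.0, 0.0, 174.6]
contact_force: [0.7, 0.5, 0.2]
gripper_width: 0.0876
gripper_force: 0.0
time_s: 2.65
tcp_pos: [0.4774, 0.2273, 0.1265]
eef_rot: [-180.0, -0.0, 174.6]
contact_force: [-0.0, 0.0, 0.6]
gripper_width: 0.0878
gripper_force: 0.0
```

```bash
python3 -m handwheel '[[0,0.1,0,-4,0],[0,0.1,0,-7,0],[0,0.1,0,-9.7,0],[0,0.1,0,-9.7,0],[1,0.1,0,-9.7,0],[1,0.1,0,-9.7,0],[1,0.1,0,-9.7,0],[1,0.1,0,-9.7,0]]' 15; python3 -m handwheel '[[1,0,0,0,0],[1,0,0,0,0],[1,0,0,2,0],[1,0,0,6,0],[1,0,0,12,0],[1,0,0,18,0],[1,0,0,20,0],[1,0,0,20,0]]'; python3 - <<'E'
from h import *
im,d=imaging.capture("side"); W=world("side",d); o=finder.cut_out("side","bin_center")
cv2.imwrite("pics/lift.png",cv2.resize(im[100:340,150:400],(750,600))[...,::-1][:600]); print([(x["p"],x["pixel"]) for x in o])
E
```

```text
time_s: 3.65
tcp_pos: [0.4788, 0.2277, 0.0301]
eef_rot: [180.0, 0.0, 174.6]
contact_force: [0.5, 1.2, 3.9]
gripper_width: 0.0537
gripper_force: 15.0
time_s: 4.65
tcp_pos: [0.4791, 0.2279, 0.2311]
eef_rot: [179.8, 0.1, 174.6]
contact_force: [0.6, 0.2, -2.1]
gripper_width: 0.054
gripper_force: 15.0
[(0.57, [264.6, 204.1])]
```

View pics/lift.png

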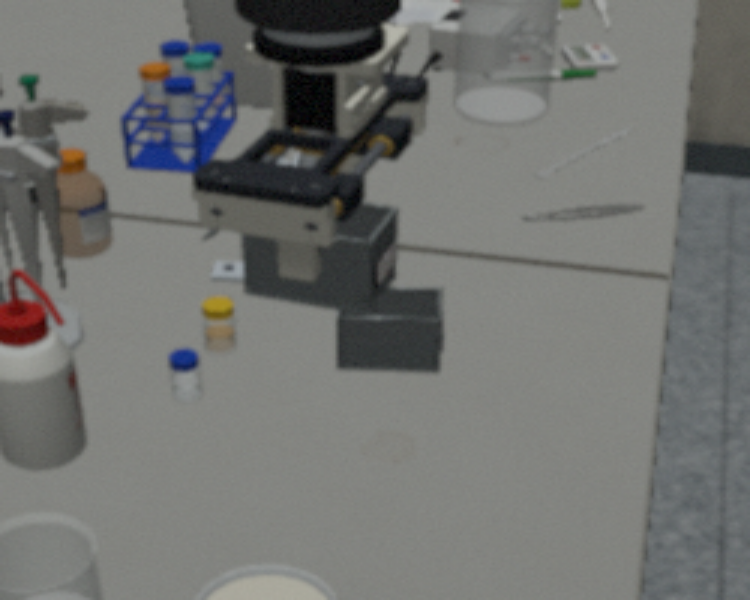

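The bin (around (320,255) in the crop) hangs about level in the gripper, and the plain bin has not moved. Next I carry it in front of the rail.

```bash
python3 -m handwheel '[[1,0.3,-5,0,2],[1,1.2,-10.5,0,4],[1,2.1,-16,0,6],[1,3,-21.5,0,8],[1,4,-27,0,10],[1,5.2,-32.5,0,12],[1,6.3,-38,0,14],[1,7.3,-41.7,0,15.5]]'; python3 -m handwheel '[[1,0,0,0,0],[1,0,0,-3,0],[1,0,0,-5,0],[1,0,0,-6.7,0],[1,0,0,-6.7,0],[1,0,0,-6.7,0]]'; cat > look.py <<'E'
from h import *
import sys
im,d=imaging.capture("side"); W=world("side",d); np.savez("cur",im=im,d=d,W=W)
cv2.imwrite(f"pics/{sys.argv[1]}.png",cv2.resize(im[115:235,190:340],(750,600))[...,::-1])
st=get_state(); print(st["tcp_pos"],st["eef_rot"],st["contact_force"])
c=np.array([.6164,-.178]); a=np.radians(10.1); q=st["tcp_pos"][:2]-c
print("tcp in rail mm", 1e3*(q@[np.cos(a),np.sin(a)]),1e3*(q@[-np.sin(a),np.cos(a)]),1e3*(st["tcp_pos"][2]-.14))
# side wall facing camera: points at Y ~ +27 of bin; print X-Z outline lower edge
P=W.reshape(-1,3); P=P[~np.isnan(P).any(1)]; p=P[:,:2]-c
X=1e3*(p@[np.cos(a),np.sin(a)]); Y=1e3*(p@[-np.sin(a),np.cos(a)]); Z=1e3*(P[:,2]-.14)
y0=1e3*(q@[-np.sin(a),np.cos(a)])
k=(abs(Y-y0-27)<6)&(X<25)&(X>-150)&(Z>-80)&(Z<90)
e=[]
for x in range(-120,0,8):
    m=k&(abs(X-x)<4)
    if m.sum()>2: e.append((x,round(float(Z[m].min()),1),round(float(Z[m].max()),1)))
print(e)
E
python3 look.py rail1
```

```text
time_s: 5.75
tcp_pos: [0.5507, -0.1919, 0.2271]
eef_rot: [179.9, -0.2, -169.9]
contact_force: [0.2, 0.4, -0.3]
gripper_width: 0.0539
gripper_force: 15.0
time_s: 6.5
tcp_pos: [0.552, -0.1895, 0.163]
eef_rot: [-180.0, 0.0, -169.9]
contact_force: [0.1, 0.2, -0.6]
gripper_width: 0.0538
gripper_force: 15.0
[ 0.5522031 -0.1895388  0.1633903] [-1.79971560e+02  6.79099305e-02 -1.69886196e+02] [ 0.18979196  0.52116188 -1.20876874]
tcp in rail mm -65.22557018673534 -0.10198771875524305 23.390298125718495
[(-104, -5.2, 57.7), (-96, -4.7, 57.3), (-88, -7.8, 57.8), (-80, -5.6, 58.2), (-72, -3.6, 18.9), (-64, -3.0, 20.0), (-56, -4.0, 56.5), (-48, -4.1, 56.5), (-40, -3.7, 59.3), (-32, -4.7, 58.7), (-24, -4.3, 60.7), (-16, 56.9, 60.0), (-8, -44.5, 58.3)]
```

View pics/rail1.png

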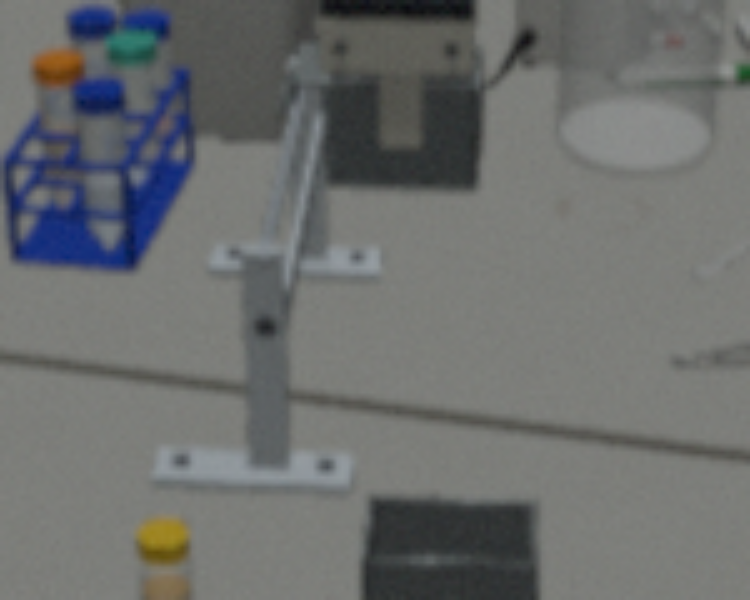

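In this side view the bin (crop (400,130)) is level, with its underside just below bar height. I push its lower back against the bar so that it pivots front-up in the grip.

```bash
python3 -m handwheel '[[1,1,0.18,0,0],[1,1.8,0.32,0,0],[1,2.2,0.39,0,0],[1,2.6,0.46,0,0],[1,3,0.53,0,0],[1,3.3,0.58,0,0],[1,3.3,0.58,0,0]]'; python3 look.py rail2
```

```text
time_s: 7.42
tcp_pos: [0.5818, -0.1845, 0.1624]
eef_rot: [180.0, -0.3, -169.9]
contact_force: [-10.4, -1.9, 6.0]
gripper_width: 0.0539
gripper_force: 15.0
[ 0.58184728 -0.18451811  0.16243089] [ 179.98157284   -0.34038393 -169.92354423] [-10.20461477  -1.98026848   5.42657946]
tcp in rail mm -35.16031742661898 -0.3577014460874719 22.43088974846208
[(-88, 2.1, 25.1), (-80, 3.2, 66.2), (-72, 1.6, 64.8), (-64, 0.2, 62.1), (-56, -0.7, 62.3), (-48, -4.1, 61.6), (-40, -5.4, 18.0), (-32, -4.7, 18.3), (-24, -8.7, 57.1), (-16, -9.2, 55.6), (-8, -47.2, 55.7)]
```

View pics/rail2.png

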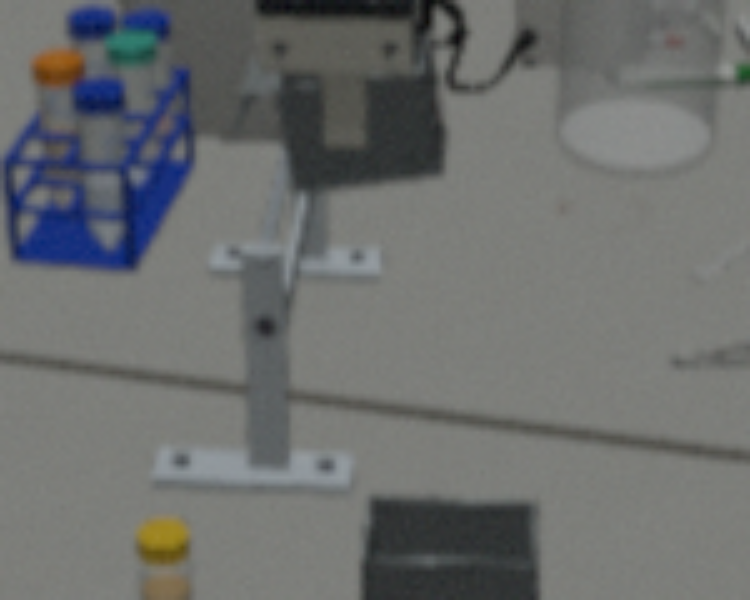

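The bin now tilts front-up by about 9°. It needs more, so I push further with a lighter grip and a small lift.

```bash
python3 -m handwheel '[[1,0.2,0.04,0.2,0],[1,0.4,0.07,0.3,0],[1,0.6,0.1,0.4,0],[1,0.8,0.14,0.5,0],[1,1,0.18,0.6,0],[1,1.2,0.21,0.7,0],[1,1.2,0.21,0.7,0]]' 8; python3 look.py rail3
```

```text
time_s: 8.35
tcp_pos: [0.597, -0.1815, 0.1695]
eef_rot: [180.0, 0.0, -169.9]
contact_force: [-2.5, -0.9, 0.4]
gripper_width: 0.054
gripper_force: 8.0
[ 0.59696956 -0.18148886  0.16950184] [ 1.79991532e+02  3.28736015e-02 -1.69903206e+02] [-2.79117178 -0.19828647 -0.4130584 ]
tcp in rail mm -19.741157775405032 -0.027341200702669308 29.501838513897372
[(-80, 25.4, 43.6), (-72, 20.2, 60.8), (-64, 16.8, 77.9), (-56, 11.1, 83.6), (-48, 8.9, 69.1), (-40, 4.9, 68.5), (-32, 2.9, 66.5), (-24, -3.0, 22.9), (-16, -8.0, 24.1), (-8, -45.8, 58.4)]
```

```bash
cat > pose.py <<'E'
from h import *
# image-based fit of the near side wall: region mask (+Y face) -> rail X,Z coordinates
z=np.load("cur.npz"); W=z["W"]; c=np.array([.6164,-.178]); a=np.radians(10.1)
p=W[...,:2]-c; X=1e3*(p@[np.cos(a),np.sin(a)]); Y=1e3*(p@[-np.sin(a),np.cos(a)]); Z=1e3*(W[...,2]-.14)
t=get_state()["tcp_pos"]; q=t[:2]-c; tx,ty,tz=1e3*(q@[np.cos(a),np.sin(a)]),1e3*(q@[-np.sin(a),np.cos(a)]),1e3*(t[2]-.14)
g=z["im"].astype(int).sum(2)
k=(abs(Y-ty-27)<5)&(abs(X-tx+8)<75)&(Z>tz-60)&(Z<tz+38)&(X<-4)
pts=np.c_[X[k],Z[k],g[k]]
dark=pts[pts[:,2]<np.median(pts[:,2])+45][:,:2]
# robust lower edge
e=[]
for x in np.arange(dark[:,0].min()+8,dark[:,0].max()-12,3):
    m=dark[abs(dark[:,0]-x)<2.5]
    if len(m)>3: e.append((x,m[:,1].min()))
e=np.array(e); f=cv2.fitLine(e.astype(np.float32),cv2.DIST_HUBER,0,.01,.01).ravel(); th=np.arctan2(-f[1]*np.sign(f[0]),abs(f[0]))
R=np.array([[np.cos(th),-np.sin(th)],[np.sin(th),np.cos(th)]]) # rail XZ -> bin
b=dark@R.T; print("tilt",np.degrees(th),"n",len(dark))
print("binx pct",np.percentile(b[:,0],[.5,2,5,50,95,98,99.5]).round(1),"binz",np.percentile(b[:,1],[.5,2,5,50,95,98,99.5]).round(1))
print("axis in bin coords",R@[tx,tz+19],"bar at 0,0; tcp",tx,ty,tz)
for z0 in range(-20,70,6):
    m=abs(b[:,1]-z0)<3
    if m.sum()>3: print(z0,m.sum(),b[m,0].min().round(1),b[m,0].max().round(1))
E
python3 pose.py
```

```text
tilt 29.481325 n 374
binx pct [-89.2 -88.  -85.7 -59.1 -14.2 -10.4  -8.8] binz [-12.8 -11.2 -10.    7.1  34.6  38.6  42.9]
axis in bin coords [-41.05468488  32.50622141] bar at 0,0; tcp -19.741157775405032 -0.027341200702669308 29.501838513897372
-14 10 -84.4 -9.1
-8 59 -87.2 -8.8
-2 59 -88.1 -8.3
4 58 -89.1 -9.1
10 50 -88.9 -10.5
16 41 -89.2 -15.0
22 35 -89.4 -19.2
28 28 -87.2 -22.1
34 21 -81.0 -24.9
40 11 -69.2 -28.5
```

View pics/rail3.png

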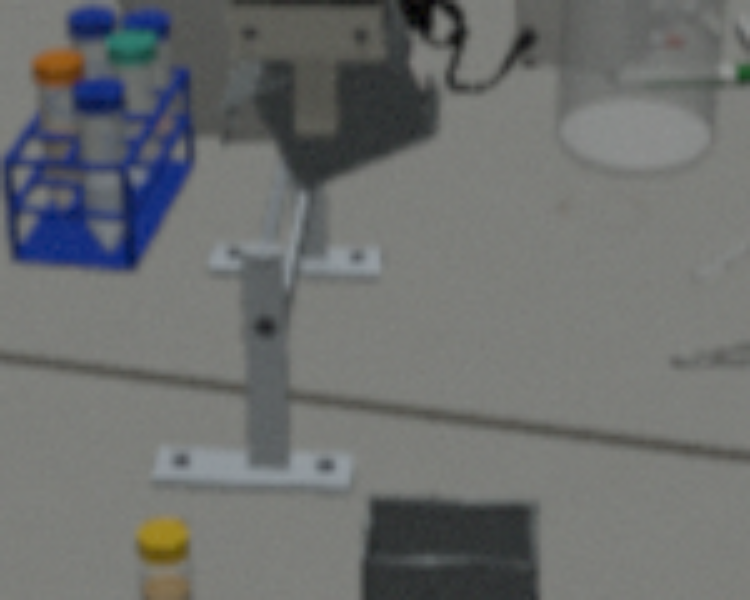

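The bin is now tipped about 29° with its underside corner at crop (310,185), and the lip is clear above the bar. I slide it down along its own axis to bring the channel over the bar.

```bash
python3 -m handwheel '[[1,-0.3,-0.05,0.1,0],[1,-0.7,-0.12,-0.6,0],[1,-1.1,-0.2,-1.4,0],[1,-1.5,-0.27,-2.2,0],[1,-1.9,-0.34,-2.9,0],[1,-2.3,-0.41,-3.6,0],[1,-2.3,-0.41,-3.6,0],[1,-2.3,-0.41,-3.6,0]]' 12; python3 look.py rail4; python3 pose.py
```

```text
time_s: 9.4
tcp_pos: [0.5737, -0.1858, 0.1337]
eef_rot: [-180.0, -0.0, -169.9]
contact_force: [0.5, -0.7, -0.8]
gripper_width: 0.0541
gripper_force: 12.0
[ 0.57373829 -0.18582421  0.13373585] [-1.79995949e+02  7.36933348e-03 -1.69907297e+02] [-0.067425   -0.59636542 -0.31773242]
tcp in rail mm -43.37269712068103 -0.22151633573317345 -6.264145935904242
[(-104, -11.6, 2.5), (-96, -15.0, 23.0), (-88, -18.6, 40.3), (-80, -21.4, 82.6), (-72, -30.8, 41.6), (-64, -30.3, 31.2), (-56, -34.6, 30.8), (-48, -37.0, -11.3), (-40, -40.8, -12.4), (-32, -43.1, 22.5), (-24, -31.7, 89.0), (-16, -17.4, 19.9), (-8, -45.9, 15.8)]
tilt 22.957718 n 414
binx pct [-95.1 -93.7 -91.  -59.  -16.4 -14.4 -13. ] binz [-48.3 -47.  -45.6 -26.    4.4   8.2   9.5]
axis in bin coords [-44.90491537  -5.19051204] bar at 0,0; tcp -43.37269712068103 -0.22151633573317345 -6.264145935904242
-20 40 -95.3 -11.6
-14 37 -94.7 -14.2
-8 43 -94.4 -14.7
-2 32 -87.3 -14.7
4 25 -72.0 -13.0
10 11 -36.7 -15.4
```

View pics/rail4.png

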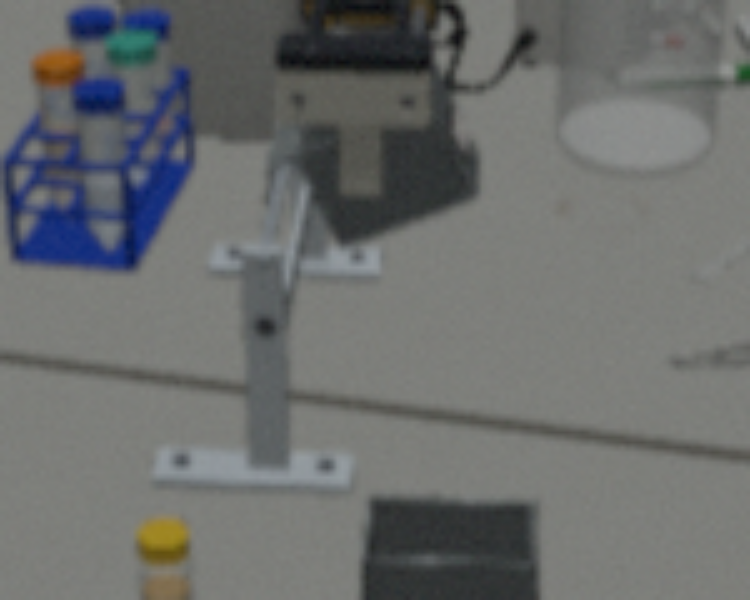

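The lip sits above the bar at crop (285,150), with the bin tipped about 23–25°. There is no contact yet, so I lower it a few mm more and pause.

```bash
python3 -m handwheel '[[1,-0.1,-0.02,-0.25,0],[1,-0.15,-0.03,-0.5,0],[1,-0.15,-0.03,-0.5,0],[1,-0.15,-0.03,-0.5,0]]'; python3 look.py rail5; python3 pose.py
```

```text
time_s: 9.95
tcp_pos: [0.5728, -0.1861, 0.1289]
eef_rot: [-180.0, 0.1, -169.9]
contact_force: [2.8, -0.4, 1.9]
gripper_width: 0.0539
gripper_force: 12.0
[ 0.57283104 -0.18607909  0.12888131] [-1.79979378e+02  7.54200996e-02 -1.69893269e+02] [3.94345689 0.80258841 1.98968576]
tcp in rail mm -44.31058066016681 -0.31334585988085534 -11.118686839254794
[(-104, -19.2, -4.8), (-96, -21.5, 19.3), (-88, -25.1, 40.6), (-80, -27.7, 41.0), (-72, -31.3, 26.5), (-64, -35.8, 25.1), (-56, -37.9, 89.4), (-48, -42.9, 89.2), (-40, -43.8, 88.7), (-32, -48.9, 89.4), (-24, -39.6, 89.0), (-16, -19.7, 16.1), (-8, -46.7, 12.5)]
tilt 18.13486 n 422
binx pct [-94.7 -93.7 -91.3 -59.6 -15.8 -13.3 -11.8] binz [-48.6 -47.3 -45.9 -25.5   3.9   7.3   9.2]
axis in bin coords [-44.56261738  -6.30205437] bar at 0,0; tcp -44.31058066016681 -0.31334585988085534 -11.118686839254794
-20 43 -94.7 -11.7
-14 45 -94.4 -11.8
-8 36 -93.3 -13.5
-2 40 -91.3 -13.5
4 23 -79.0 -12.1
10 10 -35.2 -11.2
```

Contact of about (+4, 0, +2) N suggests the bar is touching the lip's inner flare. I shift the bin a few mm towards the rail so the bar enters the channel, then lower.

```bash
python3 -m handwheel '[[1,0.3,0.05,0.1,0],[1,0.6,0.1,0.1,0],[1,0.6,0.1,-0.2,0],[1,0.6,0.1,-0.5,0],[1,0.6,0.1,-0.5,0]]'; python3 look.py rail6; python3 pose.py
```

```text
time_s: 10.62
tcp_pos: [0.5776, -0.1852, 0.1231]
eef_rot: [180.0, -0.1, -169.9]
contact_force: [-2.0, -1.4, 0.8]
gripper_width: 0.0541
gripper_force: 12.0
[ 0.57760305 -0.18521697  0.12315529] [ 1.79989303e+02 -5.61913935e-02 -1.69919760e+02] [-2.06878405 -0.75343244  0.42777983]
tcp in rail mm -39.461335381479145 -0.3014375355079905 -16.84471111838523
[(-96, -30.9, -5.0), (-88, -31.0, 22.3), (-80, -35.0, 31.9), (-72, -37.9, 19.2), (-64, -38.7, 89.5), (-56, -41.5, 89.8), (-48, -44.7, 88.8), (-40, -44.2, 89.2), (-32, -49.1, 89.3), (-24, -51.2, 89.8), (-16, -46.5, 15.0), (-8, -45.7, 12.2)]
tilt 17.379648 n 416
binx pct [-87.5 -86.9 -84.6 -53.5  -8.7  -7.   -4.9] binz [-52.2 -51.1 -50.1 -28.8   1.7   5.1   6.9]
axis in bin coords [-38.30357516  -9.73028045] bar at 0,0; tcp -39.461335381479145 -0.3014375355079905 -16.84471111838523
-20 39 -87.9 -7.9
-14 40 -88.1 -6.0
-8 35 -87.1 -6.3
-2 31 -76.7 -7.0
4 21 -63.9 -7.0
```

View pics/rail6.png

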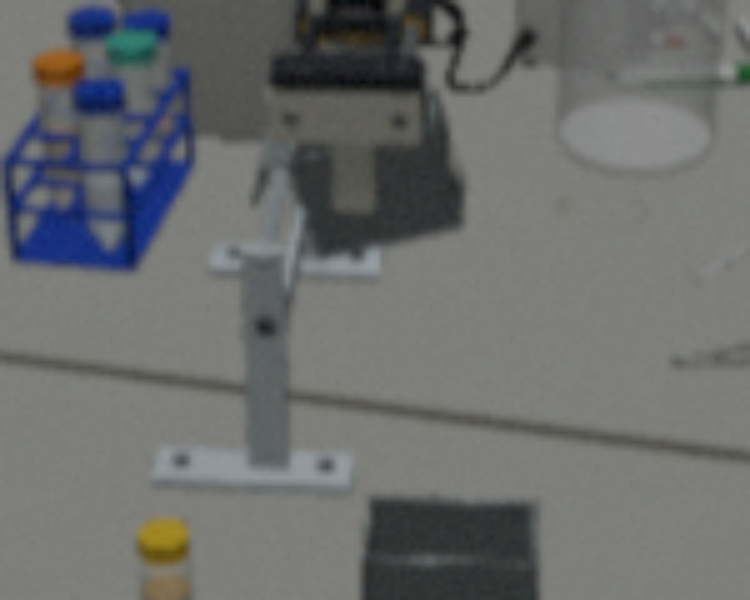

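The lip (crop (270,170)) is hooked behind the bar and the bin is tipped about 16°. I ease off the bar, pause, then swing the front down.

```bash
python3 -m handwheel '[[1,-0.3,-0.05,0,0],[1,-0.3,-0.05,0,0],[1,-0.3,-0.05,0,0],[1,-0.3,-0.05,0,0]]' 8;  python3 -m handwheel '[[1,0,0,-0.3,0],[1,0,0,-0.6,0],[1,0,0,-0.9,0],[1,-0.1,-0.02,-1.2,0],[1,-0.1,-0.02,-1.5,0],[1,-0.1,-0.02,-1.5,0]]'; python3 look.py rail7; python3 pose.py
```

```text
time_s: 11.18
tcp_pos: [0.5754, -0.1855, 0.1237]
eef_rot: [-180.0, 0.0, -169.9]
contact_force: [1.1, 0.6, 0.2]
gripper_width: 0.0539
gripper_force: 8.0
time_s: 11.92
tcp_pos: [0.5737, -0.1861, 0.1086]
eef_rot: [-180.0, -0.0, -169.9]
contact_force: [-1.5, -0.5, 6.3]
gripper_width: 0.0536
gripper_force: 8.0
[ 0.57367032 -0.18609874  0.10863174] [-1.79984857e+02 -4.68353091e-02 -1.69899642e+02] [-2.42043491 -0.56398337  6.14872189]
tcp in rail mm -43.487756891448335 -0.4798725152353377 -31.368255694735044
[(-96, -9.4, 8.3), (-88, -55.1, 6.1), (-80, -55.0, 59.5), (-72, -55.4, 78.7), (-64, -54.4, 79.4), (-56, -54.6, 77.3), (-48, -55.6, 80.0), (-40, -55.3, 79.5), (-32, -56.1, 77.5), (-24, -56.3, 79.1), (-16, -57.3, 79.4), (-8, -54.4, 3.4)]
tilt -2.4332461 n 403
binx pct [-93.6 -92.8 -90.8 -63.1 -16.2 -14.1 -13.3] binz [-48.7 -47.7 -45.9 -21.6   5.4   7.1   9.4]
axis in bin coords [-43.97364583 -10.51081398] bar at 0,0; tcp -43.487756891448335 -0.4798725152353377 -31.368255694735044
-20 45 -92.3 -13.8
-14 36 -91.9 -13.6
-8 33 -94.1 -13.7
-2 41 -91.4 -13.3
4 43 -93.8 -13.3
10 9 -93.4 -30.2
```

View pics/rail7.png

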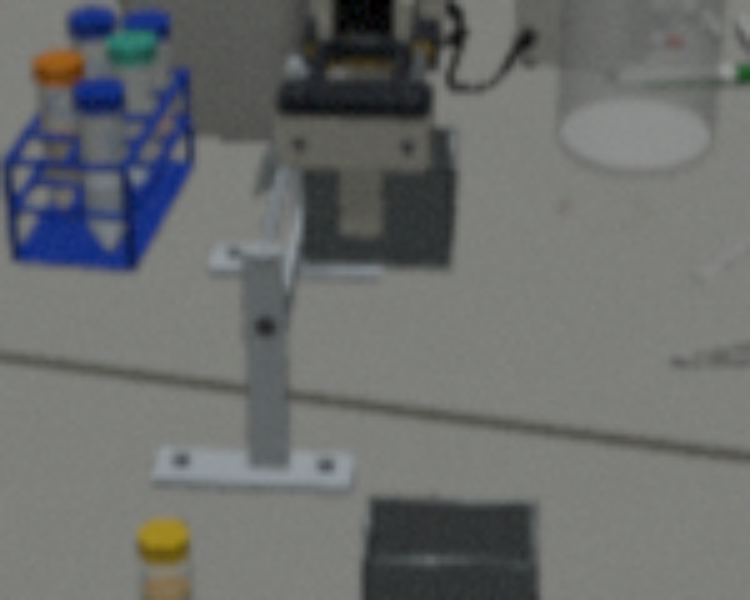

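The bin hangs level at crop (380,220), its underside 56 mm below the bar (57 expected), with its back at the strip. I hold briefly, release and rise.

```bash
python3 -m handwheel '[[1,0,0,0,0],[1,0,0,0,0],[1,0,0,0,0],[0.3,0,0,0,0],[0,0,0,0,0],[0,0,0,0,0],[0,0,0,0,0]]'; python3 -m handwheel '[[0,0,0,2,0],[0,0,0,5,0],[0,0,0,9,0],[0,-1,0,14,0],[0,-2,0,18,0],[0,-2,0,18,0],[0,-2,0,18,0],[0,-2,0,18,0]]'; cat > fin.py <<'E'
from h import *
im,d=imaging.capture("side"); cv2.imwrite("pics/final.png",cv2.resize(im[115:235,190:340],(750,600))[...,::-1])
W=world("side",d); c=np.array([.6164,-.178]); a=np.radians(10.1); p=W[...,:2]-c
X=1e3*(p@[np.cos(a),np.sin(a)]); Y=1e3*(p@[-np.sin(a),np.cos(a)]); Z=1e3*(W[...,2]-.14)
k=(abs(Y-27)<5)&(X>-110)&(X<-12)&(Z>-75)&(Z<30)
print(np.percentile(X[k],[1,99]),[(x,Z[k&(abs(X-x)<4)].min().round(1),Z[k&(abs(X-x)<4)].max().round(1)) for x in(-88,-76,-64,-52,-40,-28,-18)])
E
python3 fin.py
```

```text
time_s: 12.85
tcp_pos: [0.5741, -0.1858, 0.1084]
eef_rot: [180.0, -0.0, -169.9]
contact_force: [-0.6, -1.1, 0.1]
gripper_width: 0.0849
gripper_force: 0.0
time_s: 13.85
tcp_pos: [0.5537, -0.1857, 0.2872]
eef_rot: [180.0, -0.1, -169.9]
contact_force: [-0.3, 0.6, 0.5]
gripper_width: 0.0875
gripper_force: 0.0
[-93.4727239  -12.63875947] [(-88, np.float64(-52.7), np.float64(7.7)), (-76, np.float64(-53.8), np.float64(8.5)), (-64, np.float64(-55.3), np.float64(8.0)), (-52, np.float64(-55.5), np.float64(9.4)), (-40, np.float64(-56.0), np.float64(9.8)), (-28, np.float64(-55.7), np.float64(8.9)), (-18, np.float64(-55.8), np.float64(9.5))]
```

View pics/final.png

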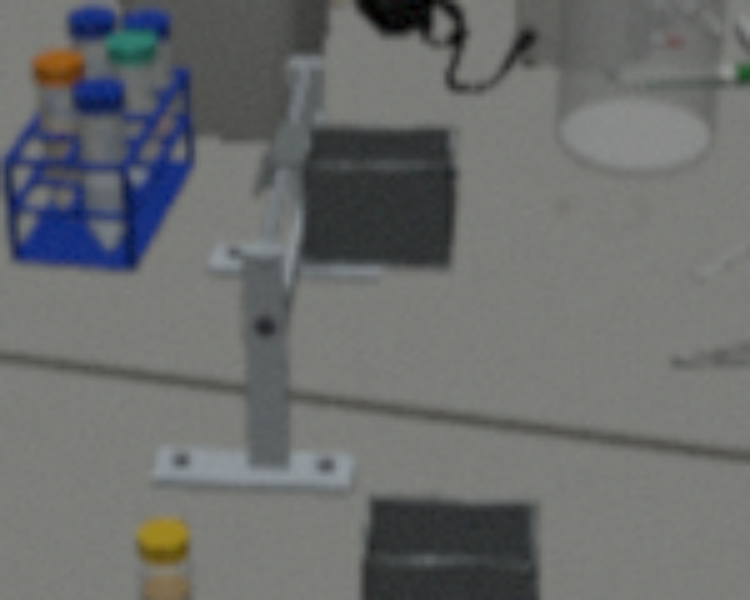

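The bin hangs level by its lip at crop (380,195), the gripper is clear, and the plain bin has not moved.

```bash
python3 -c "
from plant import r
print(r.close_job())"
```

```text
the job is handed in; nothing more can be done
None
```

The lipped bin hangs level by its lip on the upper bar, midway between the posts; it was tipped about 16° when hooked, the plain bin is untouched, and the job is handed in (about 14 s used; no verdict was returned).

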